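Set a candle under the wick needle and hold the locking key in the guard slot

TASK

On the wick-needle jig, slide the carriage by its post until the tack on the candle sits directly under the needle tip. Then lift the flat-bladed locking key out of its block and pass its blade down through the narrow slot in the guard into the carriage's notch, and finish still holding it there, upright, with the blade's end about halfway down the notch and not resting on anything. Leave the other things on the table where they are.

Things in the scene. Friction and masses are not known exactly. Their poses are not given: they have to be found in the camera images.
- jig: The fixed jig, turned a little about the vertical: dark wooden base 15 mm thick, x -95 to 150, y -235 to 110 mm from its origin (at table height). In its frame the carriage slides along y, the aluminium guard with the slot is on the -x side, and the grey needle bracket at +x, +y (x = 118, y = 80 mm), 133 mm high, its arm reaching slantwise over the candle to the needle at x = 45, y = 0.
- slot (a point): Centre of the slot's mouth on the guard's top face, 66 mm above the table; axes as the jig's. The slot is 32 mm long (x) and 8 mm wide (y), 2 mm more than the key's blade each way, straight through the 14 mm plate, with a 3 mm lead-in at the mouth. The plate's edges lie 57 mm to -x, 33 mm to +x and 45 mm to either side in y; 6 mm below it runs the carriage.
- needle_tip (a point): Tip of the fixed needle, 86 mm above the table, 75 mm to +x of the slot in the jig's frame.
- carriage (a joint): How far the carriage has slid along the jig's +y, in m, 0 to 0.11. At 0.08 the tack is under the needle and the notch under the slot. It starts between 0 and 0.05, moves against about 2 N of friction and stays where it is left.
- tack (a point): Top of the small dark round tack, 7 mm across, on the white candle (132 mm long, about 27 mm thick) that is clamped lying along y on the carriage; 78 mm above the table, 8 mm lower than the needle tip; it moves with the carriage.
- post_top (a point): Centre of the top of the carriage's grip post, a dark wooden block 24 mm (x) by 16 mm (y) and 45 mm high, standing on the carriage near its -y end: its top is 91 mm and its foot 46 mm above the table; axes as the jig's. It is 75 mm to -x and 135 mm to -y of the tack.
- notch (a point): Centre of the mouth of the notch in the pale wooden carriage's top face, 46 mm above the table; 75 mm to -x of the tack. The notch is 40 mm long along x, 14 mm wide along y, and goes straight down through the carriage (30 mm) to the base, whose top is 15 mm above the table.
- key: The locking key, loose, about 0.1 kg, standing upright in its block. Steel blade 30 mm wide (own x), 6 mm thick (own y), 66 mm long, with a wooden handle above, 34 mm (x) by 18 mm (y) by 45 mm high. Origin at the centre of the blade's lower end; z up along the key; the handle runs from z = 65 to 110 mm.
- holder: The key's fixed dark wooden block, 80 (x) x 60 (y) x 70 mm high, origin under its centre. A slot 34 x 10 mm goes down through it; the blade hangs in it, the handle's foot resting on the block's top, the blade's end 5 mm above the table. It may stand left or right of the jig, trading places with the brush stand.
- brush_stand: Bystander, fixed: wooden block 80 x 50 x 45 mm with four small brushes standing in it, up to 156 mm high. Origin under its centre.
- candle_a: Bystander, loose: standing white candle, 42 mm across, 100 mm high, origin under its centre.
- candle_b: Bystander, loose: standing white candle like candle_a.
- dish_a: Bystander, loose: small white ceramic dish, 72 mm across, 28 mm high.
- dish_b: Bystander, loose: small blue ceramic dish, 72 mm across, 28 mm high.
- brush: Bystander, loose: flat brush 170 mm long, lying on the table.
- jar: Bystander, loose: closed jar, 60 mm across, 75 mm high.
- cup: Bystander, loose: terracotta cup, 72 mm across, 80 mm high.
Things that resemble listed ones, but are neither listed nor needed, are in the scene too. There is more than one size of the key; the one meant has the size given above.

How it is judged (in metres and radians):
On the way, in this order (a step that is already met when the one before it is completed fails the run):
1. the tack is under the needle tip, within 3.5 mm, and the carriage at rest, while the key is still out of the slot (horizontal distance between tack and needle_tip below 0.0035 m and velocity of joint carriage between -0.01 and 0.01 m/s and horizontal distance between key and slot above 0.05 m), for 0.2 s.
2. the key's blade is through the guard slot and in the notch, held by the gripper (horizontal distance between key and slot below 0.005 m and z of key in the frame of slot between -0.0475 and -0.026 m and angle between key's own z axis and vertical below 0.1 rad and contact force between key and the fingers above 1 N), for 0.2 s.
At the end, for the whole second after the job is handed in: Tack within 3.5 mm of under the needle tip; key upright (0.1 rad), within 5 mm of the slot centre in plan, blade end 26 to 47.5 mm below the guard top (in the notch, clear of the base), gripped by the fingers with over 1 N, and still (all of step 2 and horizontal distance between tack and needle_tip below 0.0035 m and linear speed of key below 0.02 m/s); the arm keeps its last pose, push and grip.
It fails at once if a bystander is pushed more than 25 mm from its place or a standing one is knocked over (distance of any of candle_a, candle_b, dish_a, dish_b, brush, jar, cup from where it was at the start of the episode above 0.025 m or angle between any of candle_a, candle_b, jar, cup's own z axis and vertical above 0.5 rad).
It also fails if it takes over 56 s, if anything falls off the work surface, if the arm or the gripper's body presses on something with over 40 N, if the wrist force passes 120 N, or if a joint passes its speed limit or range.

ROBOT

A 6-joint arm with a two-finger parallel gripper is mounted at the origin on the work surface. World frame = base frame: x ahead of the robot, y to its left, z up, the work surface at z = 0. Lengths are in mm, angles in rad, forces in N, time in s.
With the tool pointing down it reaches from about 425 to 950 mm from the base axis. Payload 3.5 kg.
Tool frame: the origin (TCP) lies midway between the tips of the shut fingers; the grasp point (between the pads) lies 19 mm behind it; y points along the fingers, x is the direction in which the jaws open and shut, and the axes are right-handed (so a half turn about y gives the same grasp; the last joint's range is limited). The gripper opens to 85 mm and grips with 20 to 120 N. Pads are 22 mm wide; open, the fingers measure 114 mm over their backs; the gripper's body (76 mm by 85 mm) begins 54 mm behind the grasp point. The pads swing forward as they close: fully open they stand 13 mm farther back than shut.
Start: joints at [-1.403, 0.286, 1.577, -0, 1.279, -0.15], TCP at [210.946, -641.177, 231.325] pointing down, gripper open.
Joint ranges: [-2.77, 2.77], [-0.9, 2.22], [0.21, 2.48], [-1.53, 4.67], [0.24, 2.81], [-2.84, 2.84]. Speed limits (rad/s): [2.79, 2.79, 3.14, 3.14, 3.14, 3.14].

INTERFACE

Orientations are given as a unit quaternion [x, y, z, w].
In Python, from bench import robot gives the robot as it stands. The module is installed in compiled form; this text tells all that it offers.
- The arm moves only by the tool servo_tool, never from a script. Its argument "plan" is a list of rows, each a list of 2 entries, a list of its own where there are three numbers: the shift along the tool's x, y, z in cm, then the turn about the tool's y in rad. A call has 1 to 5 rows; each row is the pose to reach, as a shift and turn from the pose commanded when the call began, along the tool's axes at that moment; what a row does not reach only later rows make up. A row lasts 1/8 s, in which the tool goes at most 62.5 mm and 10.7 degrees, less where a joint would pass 70% of its speed; a pose out of reach is approached as far as the arm can. A call with a gripper value outside its range is refused whole. "claw" is the closure, from 0 (fully open) to 1 (shut), set as the call begins (left out, the last holds). The fingers move at their own pace and stop on an object; "force" is the grip in N (left out, the last holds). Time passes only in rows, so rows that repeat a pose let the fingers close. It gives the time, the measured TCP pose, the force and the opening at its end, in the units of the state.
- robot.observe(): the state, without advancing time (a new reading comes with each control period).
- robot.grab_frame(name): name is "scene" or "side" or "wrist"; returns a dict with "img" (420x560x3 uint8, red, green, blue), "depth" (420x560 float32, mm along the optical axis (not along the pixel's ray), 0 where there is no reading), "fovy" (degrees; the focal length in pixels is half the picture's height over the tangent of half this angle, whatever the lens; pixels are square), "cx", "cy" (the principal point, pixels), "k1" (the pictures are not rectified: a ray, as slopes to the right and down, at radius r is drawn at 1 + k1 r^2 times it, then the intrinsics apply), "rvec" (rotation vector, rad) and "tvec" (3), from world to camera coordinates, as OpenCV has them; the wrist camera has in their place "T_tool_cam" (4x4, takes a point from camera to tool coordinates, whose origin is the TCP and whose axes are the tool frame's). Camera axes: x right, y down, z forward; pixel columns grow to the right and rows downward; lengths in mm; the calibration is good to about 2 mm. A picture is of the moment at which its call begins: read the wrist's pose just before it.
- robot.sign_off(): hands the job in, once; it reports no verdict.
The state is a dict: "t": time; "q": joint angles; "joint_vel": joint speeds; "effort": joint torques, N m; "ee_pos": TCP position; "tool_rot": TCP orientation; "ft_force": force on the tool from outside, world axes, zero at the start; "torque": the same for the moment, N m; "grip_width": opening from 0.0 (shut) to 1.0 (fully open).
Only numpy, scipy, OpenCV 4.12 (cv2) and the standard library are available. Lean on these libraries where they do the work, as an engineer would, in place of code of your own. Each camera call takes 0.05 s, during which the arm holds its last target.

## Working session

There is one attempt and no reset: what is moved stays moved. The work goes in short steps, Python scripts to look and compute and a tool call to move; the robot and the scene stay as the last step left them, time stands still between calls to the robot, and variables do not carry over. Pictures are saved under pics/ and viewed, and the job is handed in when it is done.

Besides the shell and the picture viewer there is one more tool, called by a JSON object that holds its "fn" and its "kwargs". servo_tool: Moves the arm, as the interface text tells. Its arguments: {"type":"object","properties":{"plan":{"type":"array","items":{"type":"array"}},"claw":{"type":"number"},"force":{"type":"number"}},"required":["plan"]}

```bash
mkdir -p pics; ls
cat > h.py <<'E'
import numpy as np, cv2
from bench import robot
def save(n,f): cv2.imwrite(f'pics/{n}.png',cv2.cvtColor(f['img'],cv2.COLOR_RGB2BGR))
E
python3 - <<'E'
from h import *
s=robot.observe()
print(s)
import pickle
for n in ['scene','side','wrist']:
    f=robot.grab_frame(n); save(n+'0',f); pickle.dump(f,open(n+'0.pkl','wb'))
    print(n,{k:v for k,v in f.items() if k not in('img','depth')})
E
```

```text
pics
{'t': 0.0, 'q': array([-1.40298357e+00,  2.87157108e-01,  1.57818542e+00, -7.40496988e-06,
        1.27860243e+00, -1.50007842e-01]), 'joint_vel': array([ 0.00071942, -0.00113187,  0.00026779,  0.00019537, -0.00110851,
       -0.0001388 ]), 'effort': array([ 1.46029692e-03, -4.05971789e+01, -2.92630059e+01, -4.76533671e-05,
        5.76057384e-03, -1.23283730e-06]), 'ee_pos': array([ 210.84517927, -640.52867123,  229.94832678]), 'tool_rot': array([-0.57224034,  0.41517313, -0.41398304,  0.5734024 ]), 'ft_force': array([-0.51054354,  0.37307937, -0.41634291]), 'torque': array([ 0.00400713, -0.01362384,  0.03520679]), 'grip_width': 1.0009523308696429}
scene {'fovy': 53.19864976798921, 'cx': 274.05248446838834, 'cy': 209.36510302860623, 'k1': -0.05820694809149427, 'rvec': array([ 2.10227968,  1.38786939, -0.51122032]), 'tvec': array([-219.73106414, -342.32609238, 1575.61996914])}
side {'fovy': 54.28059735827985, 'cx': 277.5879052069497, 'cy': 202.2774904155302, 'k1': -0.009337282071468445, 'rvec': array([ 0.5214547 , -2.61685563,  1.32917716]), 'tvec': array([514.80276522, 173.65416711, 864.07578214])}
wrist {'fovy': 60.64165610441461, 'cx': 282.1862557239808, 'cy': 206.1017692018525, 'k1': -0.06285217176568021, 'T_tool_cam': array([[ 9.99999994e-01,  1.07330553e-04, -1.51669104e-05,
         7.79463454e-01],
       [ 4.70200409e-05, -3.03438621e-01,  9.52850986e-01,
        -1.42815515e+02],
       [ 9.76677971e-05, -9.52850981e-01, -3.03438625e-01,
         7.85903414e+01],
       [ 0.00000000e+00,  0.00000000e+00,  0.00000000e+00,
         1.00000000e+00]])}
```

View pics/scene0.png

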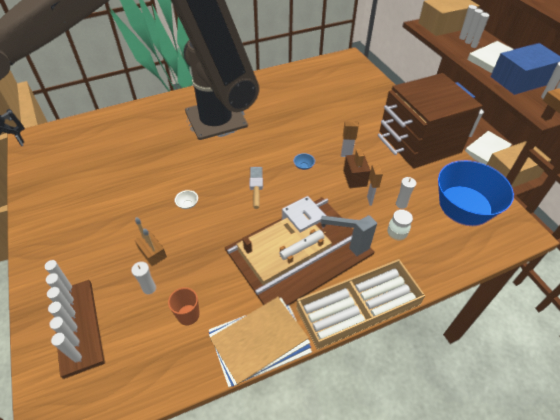

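View pics/side0.png

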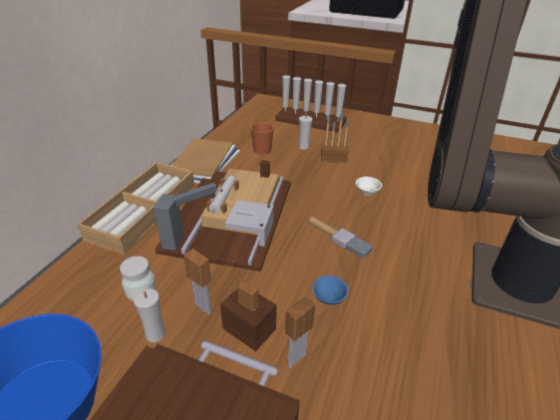

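View pics/wrist0.png

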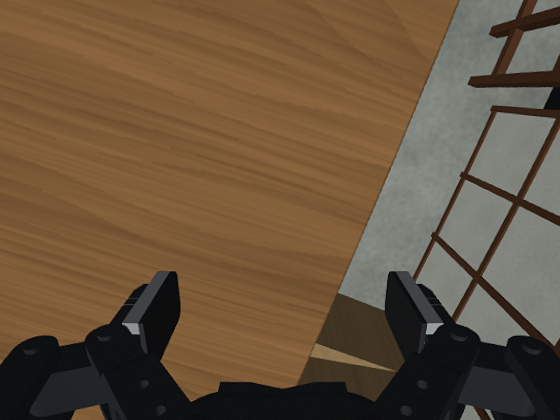

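```bash
cat >> h.py <<'E'
import pickle
from scipy.spatial.transform import Rotation as R
def K(f):
    F=f['img'].shape[0]/2/np.tan(np.radians(f['fovy'])/2)
    return np.array([[F,0,f['cx']],[0,F,f['cy']],[0,0,1.]])
def D(f): return np.array([f['k1'],0,0,0,0.])
def ext(f,s=None):
    "camera->world R, origin"
    if 'rvec' in f:
        r=cv2.Rodrigues(f['rvec'])[0]; return r.T,-r.T@f['tvec']
    Rt=R.from_quat(s['tool_rot']).as_matrix(); T=f['T_tool_cam']
    return Rt@T[:3,:3], Rt@T[:3,3]+s['ee_pos']
def rays(f,px,s=None):
    px=np.atleast_2d(np.array(px,float))
    n=cv2.undistortPoints(px[:,None],K(f),D(f))[:,0]
    Rc,o=ext(f,s); d=np.c_[n,np.ones(len(n))]@Rc.T
    return o,d
def onz(f,px,z,s=None):
    o,d=rays(f,px,s); return o+d*((z-o[2])/d[:,2])[:,None]
def cloud(f,s=None):
    h,w=f['depth'].shape; v,u=np.mgrid[:h,:w]
    o,d=rays(f,np.c_[u.ravel(),v.ravel()],s)
    P=o+d*f['depth'].reshape(-1,1); P[f['depth'].ravel()==0]=np.nan
    return P.reshape(h,w,3)
def proj(f,P,s=None):
    Rc,o=ext(f,s); r=Rc.T
    return cv2.projectPoints(np.atleast_2d(np.array(P,float)),cv2.Rodrigues(r)[0],-r@o,K(f),D(f))[0][:,0]
def load(n): return pickle.load(open(n+'.pkl','rb'))
E
python3 - <<'E'
from h import *
s=robot.observe()
r=R.from_quat(s['tool_rot']).as_matrix(); print(r)
E
```

```text
[[ 3.12513722e-01 -3.43213490e-04  9.49913183e-01]
 [-9.49911417e-01  1.84898340e-03  3.12513809e-01]
 [-1.86363266e-03 -9.99998232e-01  2.51810271e-04]]
```

The candidates for the key are three handled objects on the right of the jig. One stands in the dark block (scene ~357,160; side ~248,297). The other two stand free, at scene (350,138) / side (298,320) and scene (375,180) / side (200,270). The one in the block fits the description. I'll check it in crops next and measure it.

Run:
```python
from h import *
f=load('scene0'); g=load('side0')
c=cv2.resize(f['img'][110:290,210:430],None,fx=3.6,fy=3.3,interpolation=cv2.INTER_CUBIC)
cv2.imwrite('pics/cs.png',c[:,:,::-1])
c=cv2.resize(g['img'][140:370,140:350],None,fx=3.,fy=2.6,interpolation=cv2.INTER_CUBIC)
cv2.imwrite('pics/cd.png',c[:,:,::-1])
for n,q in (('scene0',[(303,211),(302,160),(186,198),(349,126),(375,170),(356,156),(402,213),(406,182),(248,243),(305,245),(183,300),(140,268),(256,170),(150,245)]),('side0',[(245,215),(265,163),(245,293),(198,262),(300,313),(150,300),(135,265)])):
    f=load(n);P=cloud(f)
    for u,v in q: print(n,u,v,P[v,u].round(1))
```

```text
scene0 303 211 [586.1  80.6  65.6]
scene0 302 160 [345.6 194.3  13. ]
scene0 186 198 [ 355.6 -210.3   12.6]
scene0 349 126 [382.  336.  139.6]
scene0 375 170 [586.7 304.3 142.9]
scene0 356 156 [478.  311.8 101.4]
scene0 402 213 [710.7 330.5  75.3]
scene0 406 182 [632.4 390.6 101.5]
scene0 248 243 [ 647.4 -109.    93.5]
scene0 305 245 [699.5  32.   73.1]
scene0 183 300 [ 704.6 -311.2   30.1]
scene0 140 268 [ 619.3 -385.3  103.2]
scene0 256 170 [nan nan nan]
scene0 150 245 [ 536.6 -349.    73.7]
side0 245 215 [600.2  90.5  66.4]
side0 265 163 [633.3 -99.8  91.8]
side0 245 293 [481.8 332.5 110. ]
side0 198 262 [574.2 325.1 140.5]
side0 300 313 [375.1 359.6 140.8]
side0 150 300 [626.4 400.9 100.2]
side0 135 265 [721.2 325.5  76.1]
```

View pics/cs.png

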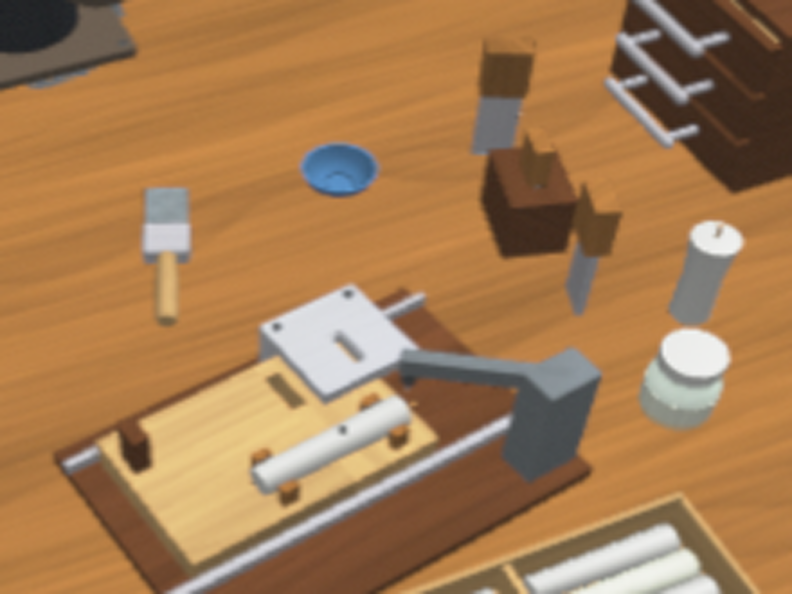

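View pics/cd.png

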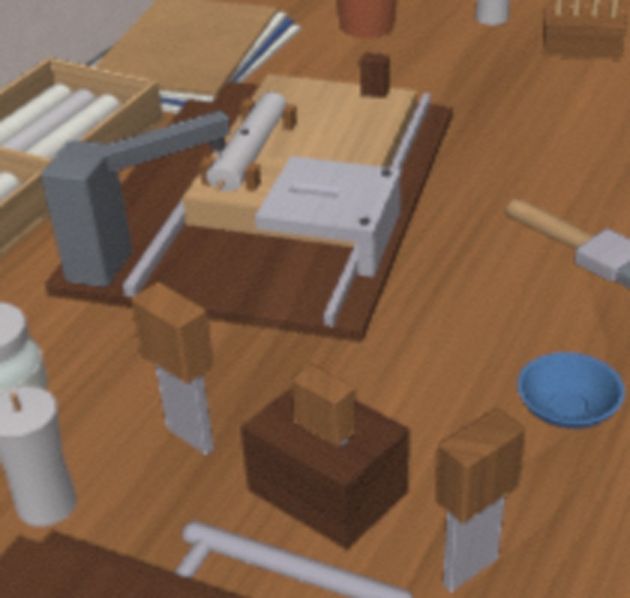

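The key in the block (top z ≈ 110–115) matches the size given. The two free-standing ones are bigger (top ≈ 140), so they are decoys. Next I'll measure the jig, post and key.

```bash
cat > m.py <<'E'
from h import *
def rect(P,c,r,z0,z1):
    m=(np.hypot(P[...,0]-c[0],P[...,1]-c[1])<r)&(P[...,2]>z0)&(P[...,2]<z1)
    Q=P[m]; 
    b=cv2.minAreaRect(Q[:,:2].astype(np.float32))
    return len(Q),np.round(b[0],1),np.round(b[1],1),round(b[2],1),np.median(Q,0).round(1)
E
python3 - <<'E'
from m import *
for n in ('scene0','side0'):
    f=load(n);P=cloud(f)
    print(n,'plate',rect(P,(590,85),75,62,70))
    print(n,'post',rect(P,(640,-104),30,86,96))
    print(n,'key',rect(P,(480,320),40,107,122))
    print(n,'block',rect(P,(480,320),70,64,75))
    print(n,'cand',rect(P,(680,30),90,68,80))
    z=P[...,2];m=(abs(P[...,0]-660)<250)&(abs(P[...,1])<250)&(z>8)&(z<22)
    if n=='scene0':
      print(onz(f,[(306.7,214.8)],66),onz(f,[(289,228)],46),onz(f,[(305,240)],78),onz(f,[(322.5,226)],86))
    else:
      print(onz(f,[(140+315/3,140+190/2.6)],66),onz(f,[(140+243/3,140+132/2.6)],78))
E
```

```text
scene0 plate (740, array([603.3,  83.2]), array([117.5,  93.2]), 9.5, array([594.8,  77.1,  67.1]))
scene0 post (55, array([ 638.4, -108.6]), array([25.2, 15.7]), 12.1, array([ 639.3, -108.7,   91.4]))
scene0 key (63, array([481. , 319.2]), array([18.4, 35.4]), 75.7, array([483.5, 318. , 116.1]))
scene0 block (279, array([480.8, 320.4]), array([63. , 84.7]), 74.7, array([495. , 308.9,  71.1]))
scene0 cand (483, array([672. ,  39.7]), array([103.6, 154.1]), 51.2, array([690.3,  40.1,  73. ]))
[[603.12556806  84.03251841  66.        ]] [[612.37397879  25.24636439  46.        ]] [[687.83334949  37.32822461  78.        ]] [[669.59562014  98.32504262  86.        ]]
side0 plate (1010, array([605.1,  84.6]), array([115.6,  92.9]), 8.9, array([591.7,  84.8,  66. ]))
side0 post (41, array([ 637.6, -105.5]), array([23.2, 17.5]), 6.7, array([ 636.2, -102.9,   90.6]))
side0 key (211, array([482.3, 323.5]), array([18.9, 34.1]), 75.4, array([480.7, 325.8, 114.4]))
side0 block (971, array([482.4, 323.2]), array([62. , 81.7]), 76.1, array([470. , 334.4,  69.8]))
side0 cand (333, array([677.3,  43.8]), array([ 91. , 154.7]), 38.5, array([686.1,  45. ,  73.2]))
[[603.60253853  83.5733337   66.        ]] [[688.05820574  40.92668793  78.        ]]
```

{"fn": "servo_tool", "kwargs": {"plan": [[[-3.3,0,5.0],0],[[-6.6,0,10.0],0],[[-9.9,0,15.1],0],[[-13.2,0,20.1],0],[[-16.5,0,25.2],0]], "claw": 0}}

```text
t: 0.78
ee_pos: [399.6, -403.9, 231.0]
tool_rot: [-0.573, 0.415, -0.415, 0.573]
ft_force: [1.1, 0.5, -0.2]
grip_width: 1.0
```

{"fn": "servo_tool", "kwargs": {"plan": [[[-3.3,0,5.0],0.05],[[-6.6,0,10.0],0.1],[[-9.9,0,15.1],0.147],[[-13.2,0,20.1],0.147],[[-16.5,0,25.2],0.147]]}}

```text
t: 1.4
ee_pos: [587.4, -168.4, 231.1]
tool_rot: [0.541, -0.456, 0.456, -0.541]
ft_force: [0.3, -0.3, -0.5]
grip_width: 1.0
```

{"fn": "servo_tool", "kwargs": {"plan": [[[-2.6,0,4.0],0],[[-5.3,0,6.0],0],[[-5.3,0,6.0],0]]}}

```text
t: 1.78
ee_pos: [637.2, -105.5, 230.6]
tool_rot: [0.542, -0.455, 0.454, -0.542]
ft_force: [-0.4, -0.9, 0.7]
grip_width: 0.997
```

```bash
cat > look.py <<'E'
import sys
from h import *
n=sys.argv[1]
s=robot.observe(); f=robot.grab_frame('wrist'); save(n,f); pickle.dump((f,s),open(n+'.pkl','wb'))
print(s['t'],s['ee_pos'].round(1),s['q'].round(2),s['ft_force'].round(1)); print(R.from_quat(s['tool_rot']).as_matrix().round(3))
E
python3 look.py w1
```

```text
1.775 [ 637.2 -105.5  230.6] [-0.32  0.22  1.65  0.    1.27  1.08] [-0.4 -0.9  0.7]
[[ 0.173 -0.001  0.985]
 [-0.985  0.001  0.173]
 [-0.001 -1.    -0.001]]
```

View pics/w1.png

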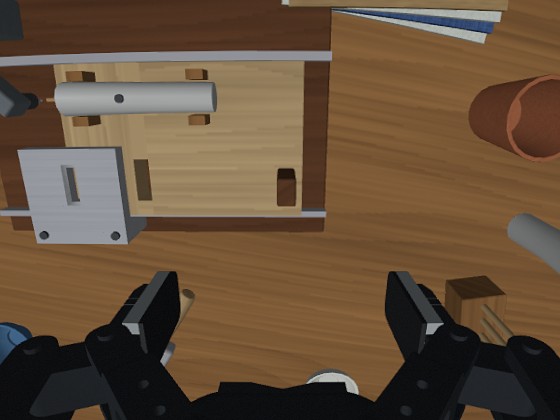

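The wrist view shows the post top at about (286,194), the tack at (119,99), the notch at (143,180), the slot at (70,184) and the needle tip at about (35,101). I'll refine these numbers now.

Run:
```python
from m import *
f,s=load('w1'); P=cloud(f,s)
print('post',rect(P,(637,-106),30,87,96))
print('plate',rect(P,(590,85),85,62,70))
im=f['img']; g=im.astype(int).sum(2)/3
def blob(u0,u1,v0,v1,lo,hi,z):
    m=np.zeros(g.shape,np.uint8); m[v0:v1,u0:u1]=((g[v0:v1,u0:u1]>=lo)&(g[v0:v1,u0:u1]<hi))
    n,l,st,c=cv2.connectedComponentsWithStats(m); k=1+np.argmax(st[1:,4])
    cs=max(cv2.findContours((l==k).astype(np.uint8),0,2)[0],key=len)[:,0]
    Q=onz(f,cs,z,s)[:,:2].astype(np.float32); b=cv2.minAreaRect(Q)
    c=c[k]; print(st[k],c.round(1),'cen',onz(f,[c],z,s)[0].round(1),'rect',np.round(b[0],1),np.round(b[1],1),round(b[2],1))
blob(110,128,90,108,0,90,78)   # tack
blob(130,156,152,206,0,140,46)  # notch
blob(55,85,160,208,0,1000,66) if 0 else None
c=cv2.resize(im[50:250,0:320],None,fx=2.5,fy=2.5,interpolation=cv2.INTER_CUBIC); cv2.imwrite('pics/w1c.png',c[:,:,::-1])
# rail edge lower base: jig edge direction from front base edge z=15
m=(P[...,2]>60)&(P[...,2]<72)
print(g[184,50:100].astype(int))
```

```text
post (553, array([ 638. , -109.5]), array([23.7, 15.6]), 9.7, array([ 638.7, -109.1,   91. ]))
plate (9196, array([608.3,  82.6]), array([121.7,  92. ]), 10.1, array([596.7,  76.8,  66.1]))
[115  94   9   9  62] [118.6  98.1] cen [688.8  36.3  78. ] rect [688.9  36.1] [6.2 6.7] 8.9
[ 130  152   26   54 1395] [142.4 178.6] cen [615.9  24.1  46. ] rect [615.3  24.4] [54.1 24.5] 3.9
[156 155 156 156 155 156 156 155 156 156 156 157 157 142 112 106 108 113
 116  65  69  70  70  69  66  88 119 149 155 156 155 155 155 156 155 155
 155 155 155 155 155 155 154 155 155 154 154 155 154 154]
```

View pics/w1c.png

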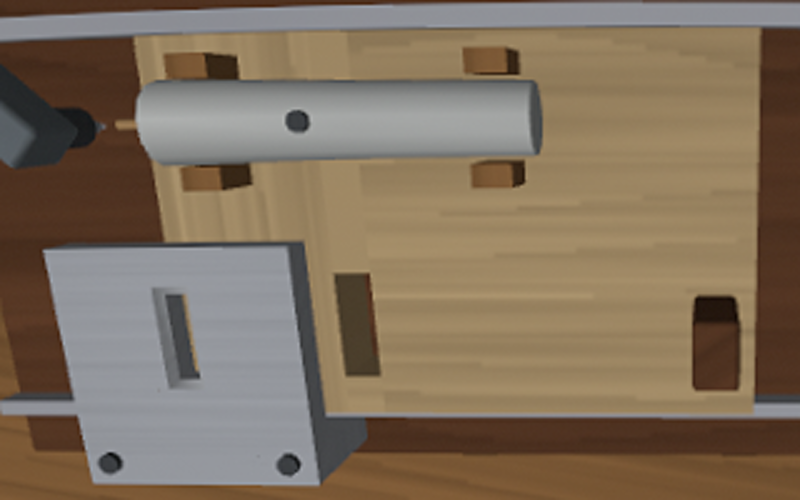

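Run:
```python
from m import *
f,s=load('w1'); P=cloud(f,s)
def wb(u,v): return (u/2.5,50+v/2.5)
print('slot',onz(f,[wb(*p) for p in [(152,289),(187,289),(201,379),(168,387)]],66,s)[:,:2].round(1))
print('plate',onz(f,[wb(*p) for p in [(44,248),(290,243),(321,484),(94,484)]],66,s)[:,:2].round(1))
print('needle tip',onz(f,[wb(104,126)],86,s)[0].round(1))
for n in ('scene0','side0'):
    g=load(n); Q=cloud(g); Q[Q[...,0]>640]=np.nan
    u=np.array([.985,.174]);w=np.array([-.174,.985])
    m=(abs(Q[...,2]-66)<3)&(np.hypot(Q[...,0]-590,Q[...,1]-84)<70)
    A=Q[m][:,:2]; print(n,np.percentile(A@u,[0.5,99.5]).round(1),np.percentile(A@w,[0.5,99.5]).round(1))
m=(abs(P[...,2]-66)<3)&(np.hypot(P[...,0]-590,P[...,1]-84)<70)&(P[...,0]<650)
A=P[m][:,:2]; print('w',np.percentile(A@u,[0.5,99.5]).round(1),np.percentile(A@w,[0.5,99.5]).round(1))
print('tack uw',np.dot([688.8,36.3],u),np.dot([688.8,36.3],w))
```

```text
slot [[621.2  91.2]
 [623.4  78.3]
 [590.4  73. ]
 [585.1  85.5]]
plate [[629.6 131.3]
 [646.   41.8]
 [556.5  26.8]
 [540.  115.7]]
needle tip [678.1  95.2  86. ]
scene0 [551.  642.8] [-69.   21.7]
side0 [553.6 643.2] [-67.   23.8]
w [553.3 642.7] [-69.9  20.1]
tack uw 684.7841999999999 -84.09569999999998
```

{"fn": "servo_tool", "kwargs": {"plan": [[[0.3,5.5,0.1],0],[[0.3,10,0.1],0],[[0.3,10.0,0.1],0],[[0.3,10,0.1],0]]}}

```text
t: 2.33
ee_pos: [639.0, -111.8, 133.3]
tool_rot: [-0.54, 0.455, -0.457, 0.541]
ft_force: [-0.0, 0.3, 0.5]
grip_width: 1.003
```

```bash
python3 look.py w2
python3 - <<'E'
from m import *
f,s=load('w2');P=cloud(f,s);print(rect(P,(638,-109),30,87,96))
E
```

```text
2.325 [ 639.  -111.8  133.3] [-0.33  0.32  1.72 -0.    1.1   1.07] [-0.   0.3  0.5]
[[ 0.169  0.002  0.986]
 [-0.986 -0.001  0.169]
 [ 0.001 -1.     0.002]]
(1146, array([ 638. , -109.2]), array([24.2, 15.8]), 10.0, array([ 639.2, -109.1,   91.1]))
```

View pics/w2.png

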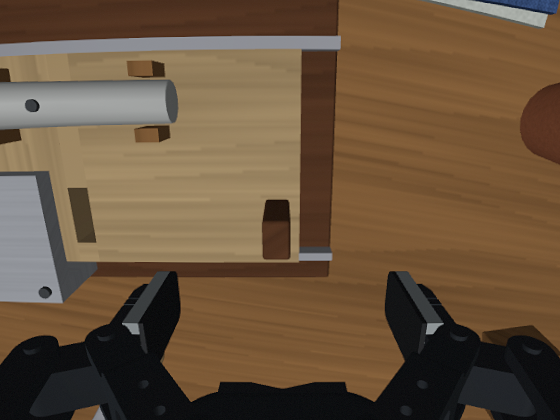

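{"fn": "servo_tool", "kwargs": {"plan": [[[0,4.0,0],0],[[0,7.4,0],0],[[0,7.4,0],0]]}}

```text
t: 2.75
ee_pos: [637.4, -110.5, 56.7]
tool_rot: [0.541, -0.456, 0.455, -0.54]
ft_force: [-0.7, -0.6, 0.1]
grip_width: 1.001
```

{"fn": "servo_tool", "kwargs": {"plan": [[[0,0,0],0],[[0,0,0],0],[[0,0,0],0],[[0,0,0],0],[[0,0,0],0]], "claw": 1, "force": 40}}

```text
t: 3.38
ee_pos: [638.7, -110.5, 58.4]
tool_rot: [-0.541, 0.455, -0.456, 0.541]
ft_force: [-1.6, 1.9, 4.7]
grip_width: 0.179
```

```bash
python3 look.py w3; python3 -c "
from h import *
print(robot.observe()['grip_width'])"
```

```text
3.375 [ 638.7 -110.5   58.4] [-0.33  0.41  1.75  0.    0.97  1.07] [-1.6  1.9  4.7]
[[ 0.17   0.001  0.985]
 [-0.985  0.     0.17 ]
 [ 0.    -1.     0.001]]
0.18040799139255453
```

View pics/w3.png

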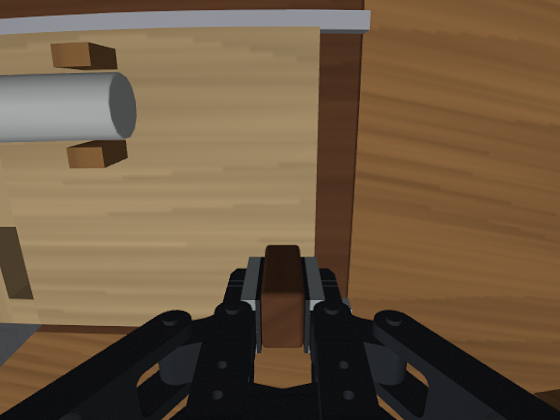

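{"fn": "servo_tool", "kwargs": {"plan": [[[-2.0,0,0],0],[[-4.0,0,0],0],[[-5.5,0,0],0],[[-6.0,0,0],0],[[-6.0,0,0],0]]}}

```text
t: 4.05
ee_pos: [628.3, -50.3, 58.4]
tool_rot: [-0.541, 0.455, -0.455, 0.541]
ft_force: [-1.3, 1.5, 7.2]
grip_width: 0.185
```

{"fn": "servo_tool", "kwargs": {"plan": [[[0,0,0],0],[[0,0,0],0]]}}

```text
t: 4.3
ee_pos: [628.3, -50.3, 58.4]
tool_rot: [-0.541, 0.455, -0.455, 0.541]
ft_force: [-1.8, 1.3, 6.9]
grip_width: 0.18
```

```bash
python3 look.py w4
python3 - <<'E'
from m import *
f=robot.grab_frame('scene'); save('sc4',f); pickle.dump(f,open('sc4.pkl','wb'))
f=robot.grab_frame('side'); save('sd4',f); pickle.dump(f,open('sd4.pkl','wb'))
E
```

```text
4.3 [628.3 -50.3  58.4] [-0.24  0.38  1.8   0.    0.96  1.16] [-1.8  1.3  6.9]
[[ 0.17   0.001  0.985]
 [-0.985  0.001  0.17 ]
 [-0.001 -1.     0.001]]
```

View pics/w4.png

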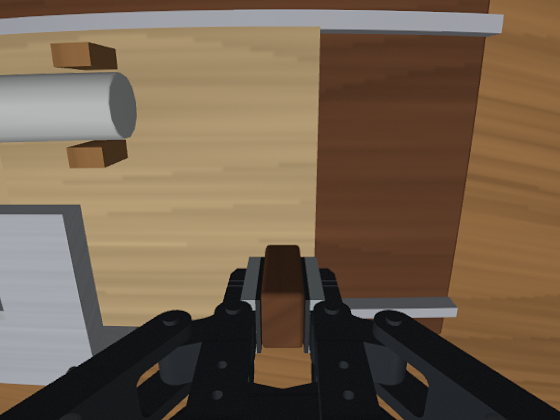

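{"fn": "servo_tool", "kwargs": {"plan": [[[0,0,0],0],[[0,0,0],0],[[0,0,0],0],[[0,0,0],0]], "claw": 0}}

```text
t: 4.95
ee_pos: [627.8, -51.4, 57.0]
tool_rot: [0.541, -0.456, 0.455, -0.541]
ft_force: [0.1, -0.7, 0.3]
grip_width: 0.99
```

{"fn": "servo_tool", "kwargs": {"plan": [[[0,-5.0,0],0],[[0,-11,0],0],[[0,-17,0],0],[[0,-18,0],0],[[0,-18,0],0]]}}

```text
t: 5.58
ee_pos: [628.2, -51.6, 238.0]
tool_rot: [-0.541, 0.455, -0.456, 0.541]
ft_force: [-0.9, 1.2, -0.2]
grip_width: 0.995
```

```bash
python3 look.py w5
python3 - <<'E'
from m import *
f,s=load('w5'); c=cv2.resize(f['img'][60:220,20:280],None,fx=3,fy=3,interpolation=cv2.INTER_CUBIC); cv2.imwrite('pics/w5c.png',c[:,:,::-1])
P=cloud(f,s);print(rect(P,(628,-50),30,87,96))
E
```

```text
5.575 [628.2 -51.6 238. ] [-0.24  0.18  1.69  0.    1.27  1.16] [-0.9  1.2 -0.2]
[[ 0.17   0.002  0.985]
 [-0.985 -0.     0.17 ]
 [ 0.001 -1.     0.001]]
(527, array([628. , -51.3]), array([23.4, 15.3]), 10.0, array([628.4, -51.2,  91.1]))
```

View pics/w5c.png

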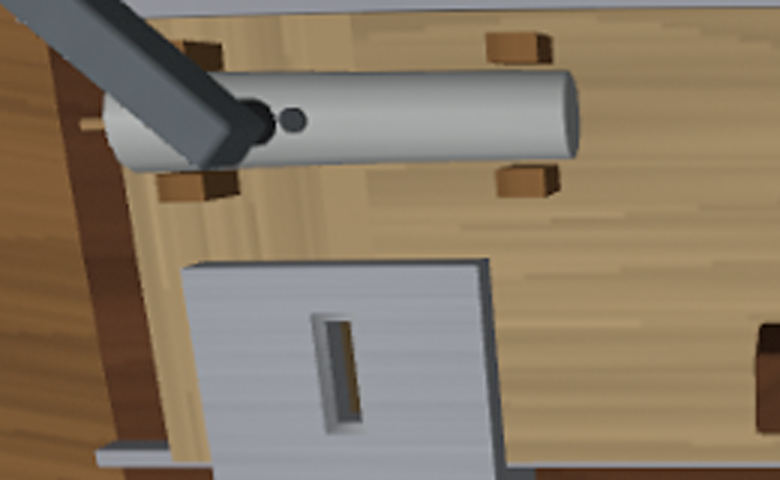

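Run:
```python
from m import *
f,s=load('w5')
def wb(u,v): return (20+u/3,60+v/3)
t=onz(f,[wb(292.5,120.5)],78,s)[0]; print('tack',t.round(1))
S=onz(f,[wb(*p) for p in [(311,315),(349,315),(363,425),(327,433)]],66,s)[:,:2];print(S.round(1),S.mean(0).round(1))
# plate edges
m=onz(f,[wb(*p) for p in [(184,268),(474,265)]],66,s)[:,:2]; print(m.round(1))
a=np.radians(10);x=np.array([np.cos(a),np.sin(a)]);y=np.array([-x[1],x[0]])
print('tack-slot in jig',(t[:2]-S.mean(0))@x,(t[:2]-S.mean(0))@y)
print('from plate top edge mid', (t[:2]-m.mean(0))@x,(t[:2]-m.mean(0))@y, 'plate len',np.linalg.norm(m[0]-m[1]))
for n in ('sc4','sd4'):
    g=load(n); q=proj(g,[[678.4,95,86],[t[0],t[1],78]]);print(n,q.round(1))
    u,v=q[0].astype(int); c=cv2.resize(g['img'][v-40:v+40,u-55:u+55],None,fx=7,fy=7,interpolation=cv2.INTER_CUBIC);cv2.imwrite(f'pics/{n}c.png',c[:,:,::-1])
```

```text
tack [678.3  94.   78. ]
[[621.4  91.2]
 [623.3  79.7]
 [589.4  73.6]
 [584.9  84.7]] [604.8  82.3]
[[629.4 130.3]
 [644.4  43.6]]
tack-slot in jig 74.46656804362217 -1.2265657622702335
from plate top edge mid 42.003377973315075 -0.2526404952642771 plate len 87.92389853213027
sc4 [[322.9 228.8]
 [322.3 230.6]]
sd4 [[213.2 201.2]
 [213.7 203.7]]
```

View pics/sc4c.png

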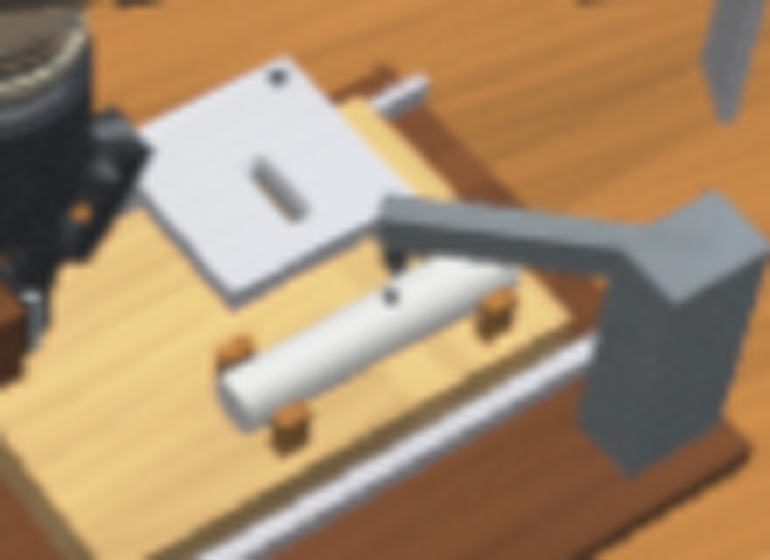

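View pics/sd4c.png

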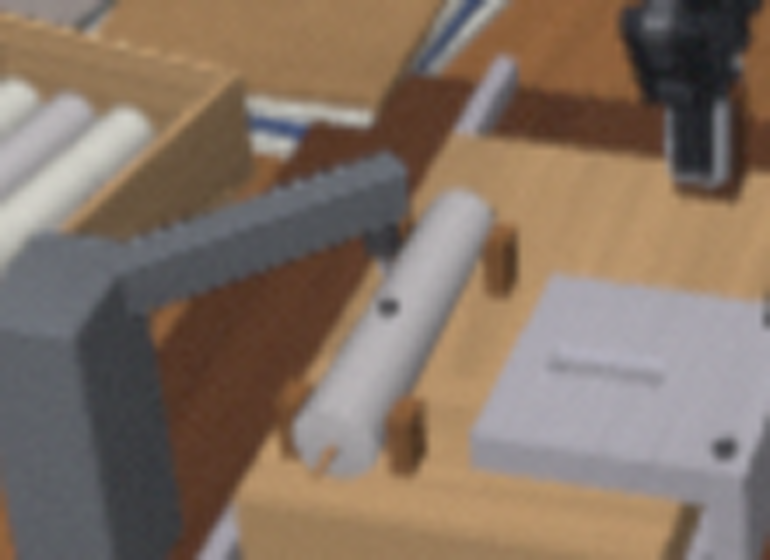

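The tack is under the needle tip within about 1 mm: tack (678.3, 94.0), needle (678.4, 95.0). Both fixed views agree. Now the key.

{"fn": "servo_tool", "kwargs": {"plan": [[[-5.5,0,-1.1],0.1],[[-11.0,0,-2.2],0.2],[[-16.5,0,-3.3],0.3],[[-22.0,0,-4.4],0.4],[[-27.5,0,-5.5],0.428]]}}

```text
t: 6.25
ee_pos: [524.8, 211.4, 233.9]
tool_rot: [-0.433, 0.561, -0.559, 0.43]
ft_force: [-0.2, -0.1, 0.4]
grip_width: 0.997
```

Run:
```python
import numpy as np
c=np.array([627.5,-51.3]);a=np.radians(-80)
x=np.array([np.cos(a),np.sin(a)]);z=np.array([-x[1],x[0]])
c=c-275*x-55*z
from h import *
s=robot.observe();r=R.from_quat(s['tool_rot']).as_matrix();print(c,s['ee_pos'],r.round(3))
d=np.array([481.5,321.5])-c; print(d@r[:2,0],d@r[:2,2])
```

```text
[525.58232473 209.97148231] [524.78856068 211.40087096 233.88155614] [[-0.256 -0.005  0.967]
 [-0.967 -0.001 -0.256]
 [ 0.002 -1.    -0.005]]
-96.52656979349202 -71.1650784617331
```

{"fn": "servo_tool", "kwargs": {"plan": [[[-5.0,0,-3.6],0],[[-9.7,0,-7.1],0],[[-9.7,2,-7.1],0],[[-9.7,2,-7.1],0]]}}

```text
t: 6.75
ee_pos: [480.8, 320.9, 212.4]
tool_rot: [-0.435, 0.56, -0.559, 0.429]
ft_force: [0.3, -0.4, -0.2]
grip_width: 1.0
```

```bash
python3 look.py w6;python3 - <<'E'
from m import *
f,s=load('w6');P=cloud(f,s);print(rect(P,(482,321),40,108,122));print(rect(P,(482,321),70,65,75))
E
```

```text
6.75 [480.8 320.9 212.4] [ 0.41  0.1   1.83 -0.    1.22  2.24] [ 0.3 -0.4 -0.2]
[[-0.254 -0.008  0.967]
 [-0.967 -0.004 -0.254]
 [ 0.006 -1.    -0.007]]
(1215, array([482.5, 320.9]), array([18., 34.]), 75.3, array([483.7, 320.6, 115.1]))
(5505, array([481.9, 320.9]), array([60.1, 80.9]), 75.1, array([490.4, 317. ,  70.3]))
```

View pics/w6.png

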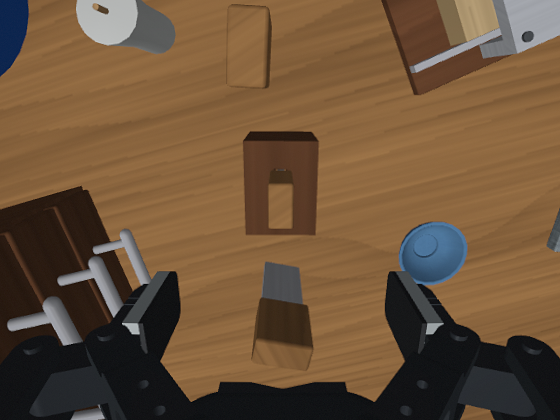

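Run:
```python
from m import *
f,s=load('w6');r=R.from_quat(s['tool_rot']).as_matrix()
for nm,P in (('w',cloud(f,s)),('sc',cloud(load('scene0'))),('sd',cloud(load('side0')))):
    Q=P.reshape(-1,3);Q=Q[np.isfinite(Q[:,0])]; d=Q[:,:2]-[482.2,321]; tx=d@r[:2,0];tz=d@r[:2,2]
    m=(abs(tx)<130)&(abs(tz)<60)&(Q[:,2]>60)&(Q[:,2]<300)&~((abs(tx)<33)&(abs(tz)<43))
    if nm=='w': m&=(Q[:,2]<150)
    for lo in range(-130,130,20):
        k=m&(tx>=lo)&(tx<lo+20)
        if k.sum()>3: print(nm,lo,k.sum(),tz[k].min().round(),tz[k].max().round(),Q[k,2].max().round())
```

{"fn": "servo_tool", "kwargs": {"plan": [[[0,5.0,0.1],0],[[0,10,0.1],0],[[0,13.4,0.1],0],[[0,13.4,0.1],0],[[0,13.4,0.1],0]]}}

```text
t: 7.42
ee_pos: [485.7, 321.4, 85.0]
tool_rot: [0.43, -0.56, 0.561, -0.432]
ft_force: [-0.7, -0.8, -0.0]
grip_width: 1.004
```

{"fn": "servo_tool", "kwargs": {"plan": [[[0,0,0],0],[[0,0,0],0],[[0,0,0],0],[[0,0,0],0],[[0,0,0],0]], "claw": 1, "force": 50}}

```text
t: 8.05
ee_pos: [484.2, 322.0, 83.8]
tool_rot: [0.432, -0.56, 0.56, -0.432]
ft_force: [-0.2, -0.8, 3.5]
grip_width: 0.202
```

```bash
python3 look.py w7
```

```text
8.05 [484.2 322.   83.8] [0.41 0.25 1.91 0.   0.98 2.24] [-0.2 -0.8  3.5]
[[-0.254  0.     0.967]
 [-0.967  0.    -0.254]
 [-0.    -1.     0.   ]]
```

View pics/w7.png

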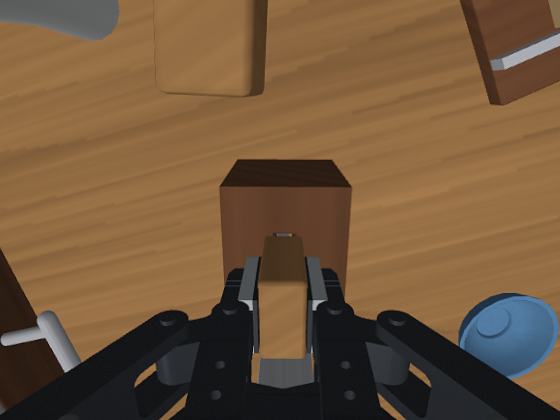

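Run:
```python
from m import *
f,s=load('w7')
P=cloud(f,s)
s2=dict(s); s2['tool_rot']=np.array([0,0,0,1.]); s2['ee_pos']=np.zeros(3)
C=cloud(f,s2)  # tool coordinates
m=np.zeros(P.shape[:2],bool); m[230:400,255:315]=True
b=f['img'].astype(int); 
m&=(b[...,0]-b[...,2]>40)&(C[...,1]<-24)&(C[...,1]>-40)
Q=C[m]; print(m.sum(),np.percentile(Q,[0.5,50,99.5],axis=0).round(1)); print(np.argwhere(m).min(0),np.argwhere(m).max(0))
print([np.round(C[v,284],1).tolist() for v in range(270,362,6)])
```

```text
3942 [[ -8.4 -32.7 -18. ]
 [  0.5 -31.2   1.6]
 [  8.8 -24.5  15.9]]
[271 258] [358 307]
[[0.9, -22.4, 15.5], [0.9, -27.3, 15.6], [0.8, -30.2, 14.8], [0.9, -30.3, 12.4], [0.8, -31.8, 10.9], [0.9, -31.9, 8.5], [0.9, -31.9, 6.1], [0.9, -31.8, 3.5], [0.9, -31.5, 0.7], [0.9, -31.3, -2.1], [0.9, -31.8, -4.3], [0.9, -32.0, -6.8], [0.9, -31.3, -10.1], [0.9, -31.1, -13.0], [0.9, -31.2, -15.7], [1.5, 66.4, -103.7]]
```

{"fn": "servo_tool", "kwargs": {"plan": [[[0,-2.0,0],0],[[0,-5.0,0],0],[[0,-9,0],0],[[0,-14,0],0],[[0,-16,0],0]]}}

```text
t: 8.72
ee_pos: [485.4, 322.5, 248.0]
tool_rot: [0.429, -0.559, 0.561, -0.434]
ft_force: [0.4, 0.3, -0.5]
grip_width: 0.207
```

{"fn": "servo_tool", "kwargs": {"plan": [[[4.5,0,4.0],-0.1],[[9.0,0,8.0],-0.2],[[13.5,0,12],-0.3],[[17.8,0,16],-0.4],[[20.1,0,18.0],-0.428]]}}

```text
t: 9.35
ee_pos: [607.4, 78.8, 242.0]
tool_rot: [0.541, -0.456, 0.455, -0.54]
ft_force: [0.0, 0.5, -1.1]
grip_width: 0.202
```

{"fn": "servo_tool", "kwargs": {"plan": [[[0,3,0],0],[[0,6,0],0],[[0,7,0],0],[[0,7,0],0],[[0,7,0],0]]}}

```text
t: 9.98
ee_pos: [607.8, 81.8, 174.8]
tool_rot: [-0.54, 0.455, -0.456, 0.541]
ft_force: [0.6, 0.7, -0.3]
grip_width: 0.2
```

```bash
python3 look.py w8
python3 - <<'E'
from m import *
for n in('scene','side'):
    g=robot.grab_frame(n); pickle.dump(g,open(n[:2]+'8.pkl','wb')); u,v=proj(g,[[604.8,82,80]])[0].astype(int)
    c=cv2.resize(g['img'][v-40:v+40,u-55:u+55],None,fx=7,fy=7,interpolation=cv2.INTER_CUBIC);cv2.imwrite(f'pics/{n[:2]}8c.png',c[:,:,::-1]);print(n,u,v)
E
```

```text
9.975 [607.8  81.8 174.8] [-0.03  0.2   1.78 -0.    1.15  1.37] [ 0.6  0.7 -0.3]
[[ 0.17   0.002  0.985]
 [-0.985 -0.     0.17 ]
 [ 0.001 -1.     0.002]]
scene 306 212
side 244 207
```

View pics/w8.png

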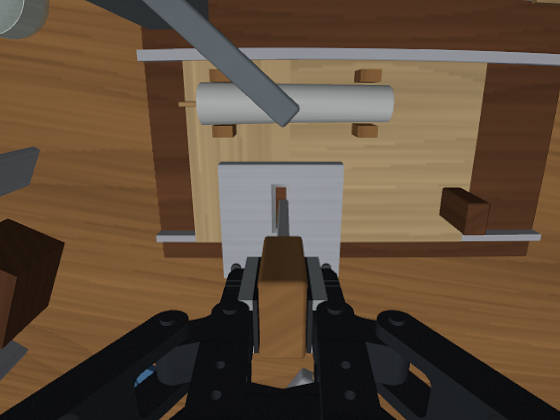

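View pics/sc8c.png

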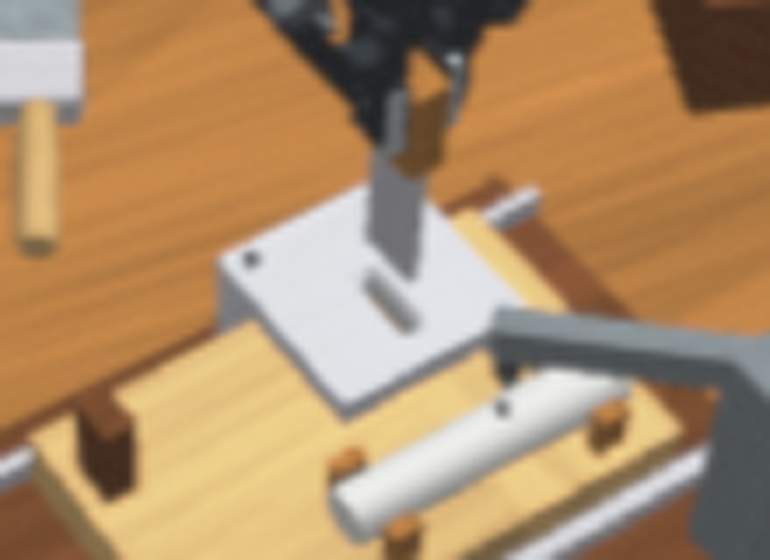

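View pics/si8c.png

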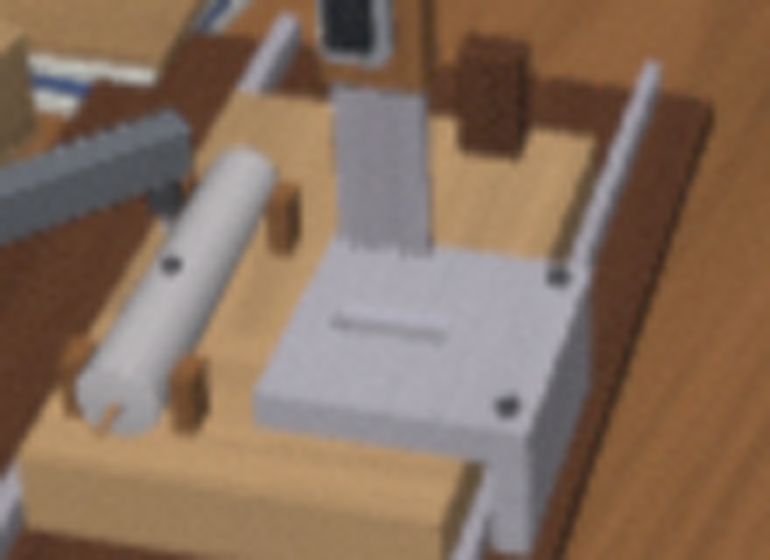

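Run:
```python
from m import *
f,s=load('w8'); c=cv2.resize(f['img'][150:250,220:350],None,fx=6,fy=6,interpolation=cv2.INTER_CUBIC); cv2.imwrite('pics/w8c.png',c[:,:,::-1])
```

```text
(no output)
```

View pics/w8c.png

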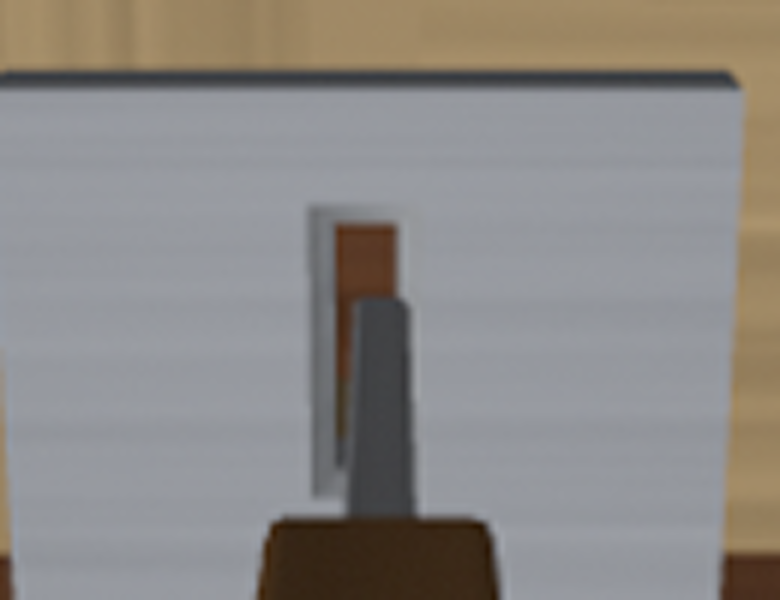

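Run:
```python
from m import *
f,s=load('w8')
s2=dict(s); s2['tool_rot']=np.array([0,0,0,1.]); s2['ee_pos']=np.zeros(3)
C=cloud(f,s2); py=np.nanmedian(C[170:182,235:260,1]); print('plate y',py)
def at(u,v,y):
    o,d=rays(f,[(220+u/6,150+v/6)],s2); return (o+d*((y-o[1])/d[:,1])[:,None])[0].round(2)
print('blade end', at(356,300,78.5),at(408,300,78.5),at(381,300,78.5))
for p in [(335,224),(398,224)]: print('inner',at(*p,py+3))
for p in [(308,205),(412,205),(313,497)]: print('outer',at(*p,py))
for p in [(2,87),(742,87)]: print('plate',at(*p,py))
print('blade depth',[C[int(150+v/6),int(220+381/6)].round(1) for v in (305,330,360,400,450)])
```

```text
plate y 108.60656710191445
blade end [-1.2  78.5  12.34] [ 4.38 78.5  12.34] [ 1.48 78.5  12.34]
inner [ -4.01 111.61  12.08]
inner [  3.67 111.61  12.08]
outer [ -7.19 108.61  15.23]
outer [  5.31 108.61  15.23]
outer [ -6.91 108.61 -22.5 ]
plate [-43.32 108.61  29.65]
plate [ 44.32 108.61  29.66]
blade depth [array([ 1.2, 76. , 13.1]), array([ 1.1, 67.3, 12.5]), array([ 1.1, 56.2, 12.9]), array([ 1.1, 45.6, 12.9]), array([ 1.1, 30.9, 13.1])]
```

{"fn": "servo_tool", "kwargs": {"plan": [[[-0.14,1.2,-0.15],0],[[-0.14,2.3,-0.15],0],[[-0.14,2.3,-0.15],0],[[-0.14,2.3,-0.15],0]]}}

```text
t: 10.62
ee_pos: [605.2, 82.7, 150.0]
tool_rot: [0.541, -0.456, 0.455, -0.541]
ft_force: [-0.2, -0.1, -0.3]
grip_width: 0.201
```

```bash
python3 look.py w9
python3 - <<'E'
from m import *
f,s=load('w9'); c=cv2.resize(f['img'][150:250,220:350],None,fx=6,fy=6,interpolation=cv2.INTER_CUBIC); cv2.imwrite('pics/w9c.png',c[:,:,::-1])
for n in('scene','side'):
    g=robot.grab_frame(n); u,v=proj(g,[[604.8,82,80]])[0].astype(int)
    c=cv2.resize(g['img'][v-25:v+25,u-35:u+35],None,fx=10,fy=10,interpolation=cv2.INTER_CUBIC);cv2.imwrite(f'pics/{n[:2]}9c.png',c[:,:,::-1])
E
```

```text
10.625 [605.2  82.7 150. ] [-0.03  0.23  1.81 -0.    1.11  1.37] [-0.2 -0.1 -0.3]
[[ 0.17  -0.     0.985]
 [-0.985 -0.     0.17 ]
 [-0.    -1.    -0.   ]]
```

View pics/w9c.png

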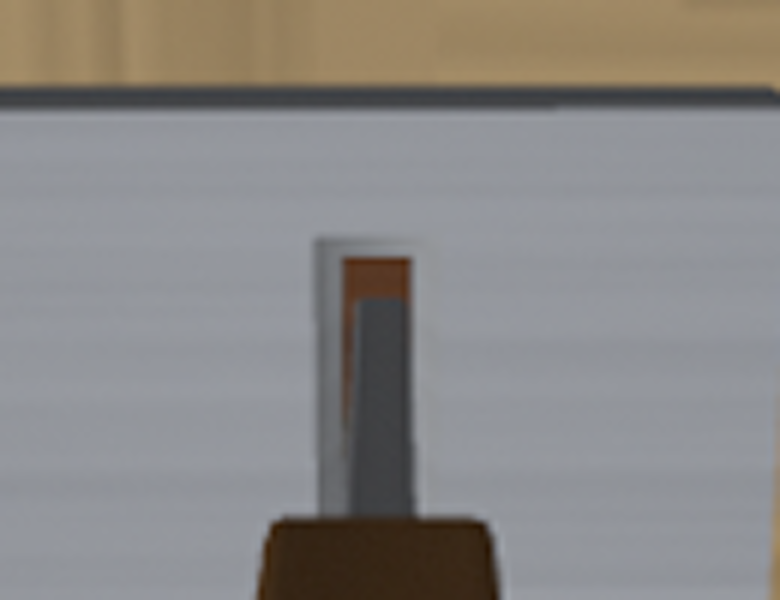

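View pics/sc9c.png

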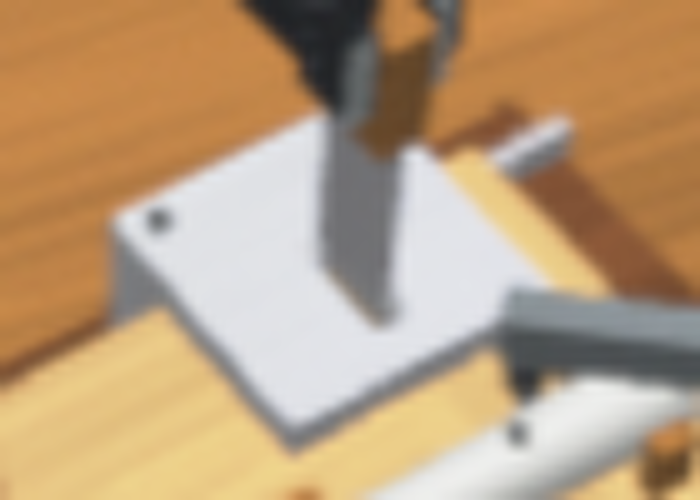

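View pics/si9c.png

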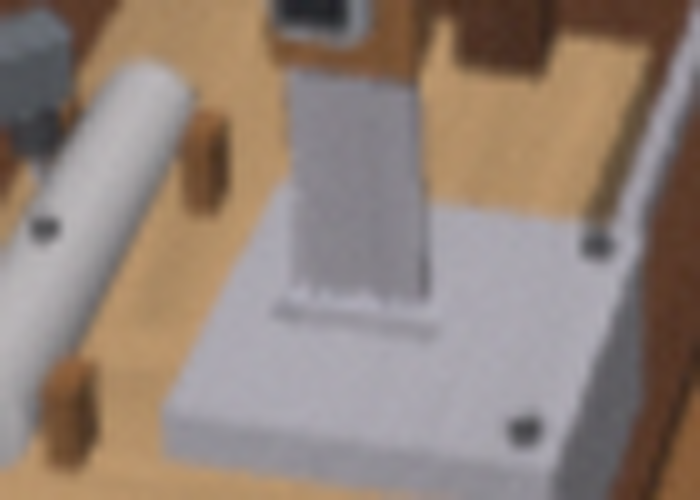

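Run:
```python
from m import *
f,s=load('w9')
s2=dict(s); s2['tool_rot']=np.array([0,0,0,1.]); s2['ee_pos']=np.zeros(3)
C=cloud(f,s2); py=np.nanmedian(C[175:182,230:260,1]); print('plate y',py)
def at(u,v,y):
    o,d=rays(f,[(220+u/6,150+v/6)],s2); return (o+d*((y-o[1])/d[:,1])[:,None])[0].round(2)
print('blade end', at(357,299,78.5),at(408,299,78.5))
for p in [(344,259),(411,259)]: print('inner',at(*p,py+3))
for p in [(315,239),(425,239)]: print('outer',at(*p,py))
print('edge',at(380,108,py))
```

```text
plate y 83.77872871669462
blade end [-1.09 78.5  12.45] [ 4.38 78.5  12.45]
inner [-2.58 86.78 14.58]
inner [ 4.82 86.78 14.59]
outer [-5.69 83.78 17.68]
outer [ 6.28 83.78 17.68]
edge [ 1.37 83.78 32.17]
```

{"fn": "servo_tool", "kwargs": {"plan": [[[-0.04,0,0.08],0],[[-0.04,0.6,0.08],0],[[-0.04,1.2,0.08],0],[[-0.04,1.5,0.08],0],[[-0.04,1.5,0.08],0]]}}

```text
t: 11.4
ee_pos: [605.7, 83.3, 134.7]
tool_rot: [0.541, -0.456, 0.455, -0.541]
ft_force: [0.2, 0.5, -0.1]
grip_width: 0.203
```

```bash
python3 look.py w10
python3 - <<'E'
from m import *
f,s=load('w10'); c=cv2.resize(f['img'][150:250,220:350],None,fx=6,fy=6,interpolation=cv2.INTER_CUBIC); cv2.imwrite('pics/w10c.png',c[:,:,::-1])
E
```

```text
11.4 [605.7  83.3 134.7] [-0.03  0.24  1.81  0.    1.08  1.37] [ 0.2  0.5 -0.1]
[[ 0.17  -0.001  0.985]
 [-0.985  0.     0.17 ]
 [-0.    -1.    -0.001]]
```

View pics/w10c.png

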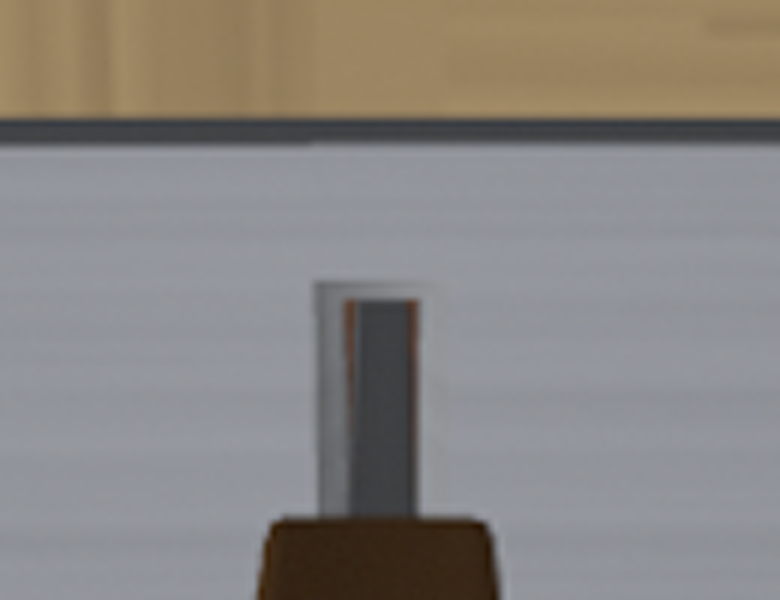

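The blade is in the slot with small gaps on both sides and no force on it, so I'll lower it on.

{"fn": "servo_tool", "kwargs": {"plan": [[[0,0.7,0],0],[[0,1.4,0],0],[[0,2.1,0],0],[[0,2.6,0],0],[[0,2.6,0],0]]}}

```text
t: 12.08
ee_pos: [605.6, 83.3, 108.5]
tool_rot: [0.541, -0.456, 0.455, -0.541]
ft_force: [-0.8, -0.2, -1.3]
grip_width: 0.2
```

{"fn": "servo_tool", "kwargs": {"plan": [[[0,0,0],0],[[0,0,0],0],[[0,0,0],0],[[0,0,0],0]]}}

```text
t: 12.58
ee_pos: [606.1, 83.3, 109.5]
tool_rot: [-0.541, 0.455, -0.456, 0.541]
ft_force: [-0.5, -0.5, -1.4]
grip_width: 0.206
```

```bash
python3 look.py w11
python3 - <<'E'
from m import *
f,s=load('w11')
s2=dict(s); s2['tool_rot']=np.array([0,0,0,1.]); s2['ee_pos']=np.zeros(3)
C=cloud(f,s2); b=f['img'].astype(int)
m=np.zeros(b.shape[:2],bool); m[270:400,255:315]=True; m&=(b[...,0]-b[...,2]>40)&(C[...,1]<-24)
print('handle top y',np.median(C[m][:,1]))
P=cloud(f,s); 
m=np.zeros(b.shape[:2],bool); m[150:205,225:268]=True
print('plate z',np.nanmedian(P[m][:,2]), 'tool y',np.nanmedian(C[m][:,1]))
for n in('scene','side'):
    g=robot.grab_frame(n); u,v=proj(g,[[640,82,80]])[0].astype(int)
    c=cv2.resize(g['img'][v-35:v+35,u-50:u+50],None,fx=8,fy=8,interpolation=cv2.INTER_CUBIC);cv2.imwrite(f'pics/{n[:2]}11c.png',c[:,:,::-1])
E
```

```text
12.575 [606.1  83.3 109.5] [-0.03  0.27  1.83 -0.    1.04  1.37] [-0.5 -0.5 -1.4]
[[ 0.17   0.     0.985]
 [-0.985 -0.     0.17 ]
 [ 0.    -1.     0.   ]]
handle top y -31.213828674143414
plate z 47.13885136444324 tool y 62.36768486348721
```

View pics/w11.png

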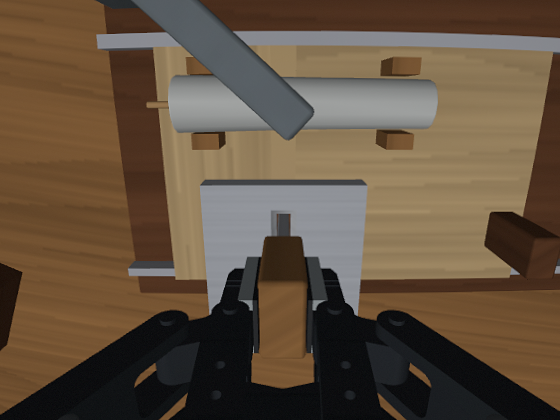

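View pics/sc11c.png

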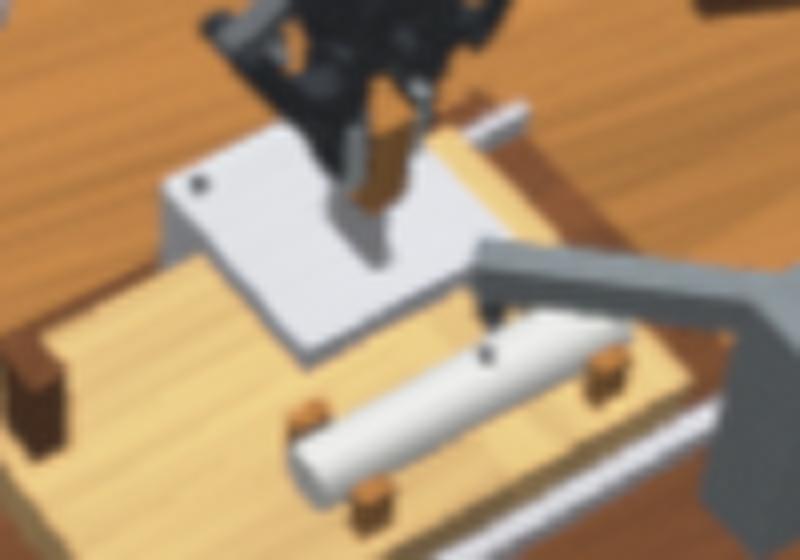

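View pics/si11c.png

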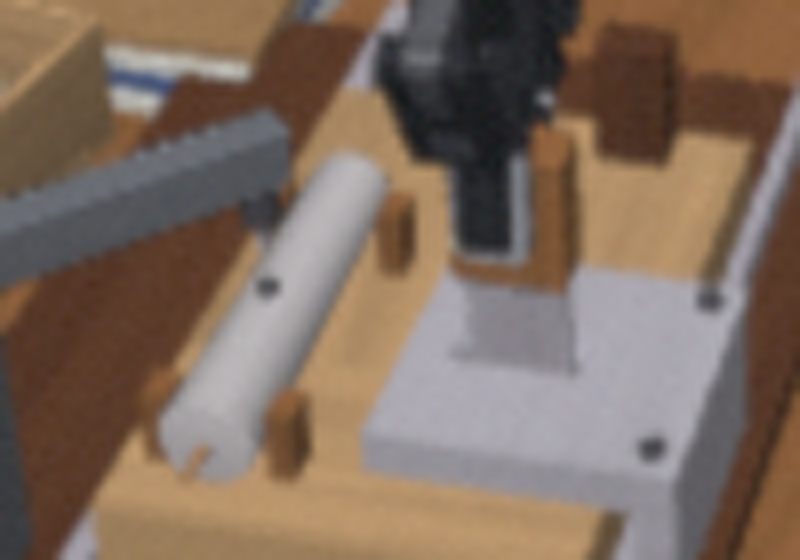

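```bash
python3 -c "
from h import *
robot.sign_off(); s=robot.observe(); print(s['t'],s['ee_pos'],s['grip_width'])"
```

```text
the job is handed in; nothing more can be done
the job is handed in; nothing more can be done
```

The job is handed in with the carriage set and the key held in the slot; sign-off gives no verdict. It took about 12.7 s of the 56 s.

**Carriage:** I gripped the post, slid it about 60 mm along the jig's +y and let go. The tack measured about 1 mm from under the needle tip. Different references put the offset between 0.3 and 1.2 mm, inside the 3.5 mm limit. The scene and side views still showed it there after the key went in.

**Key:** I took the one standing in the block (handle top 34 × 18 mm, top at 115 mm) and left the two larger decoys alone. Over the guard I corrected its position twice from wrist pictures, by 1–2 mm each time, then lowered it through the slot.

**Final checks:**
- **Depth:** the blade end is about 35 mm below the guard top, in the notch and clear of the base.
- **Uprightness:** the measured tool tilt was near zero.
- **Grip:** I set 50 N, and the handle had not slipped.
- **Force:** the wrist force was under 2 N, so the blade is not resting on anything.

**Disagreements:** the measured tool position strayed 1–5 mm from the commanded one, so I trusted relative positions in the pictures for the fit. I did not re-measure the bystanders at the end, but nothing passed near them and no contact force showed.

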